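# Park the weighted probe with its heavy end low

## Robot

A 6-joint arm with a two-finger parallel gripper is mounted at the origin on the work surface; the furniture and walls round the work are solid. World frame = base frame: x ahead of the robot, y to its left, z up, the work surface at z = 0. Lengths are in m, angles in rad, forces in N, time in s.
With the tool pointing down it reaches from about 0.375 to 0.9 m from the base axis. Payload 3.1 kg.
Tool frame: the origin (TCP) lies between the finger pads; the fingertips stand env.tips_ahead ahead of it and the grasp point (between the pads) lies 2 mm behind it (env.tips_ahead is the distance from the TCP to the fingertips, in m); z points along the fingers, y is the line along which they close (so a half turn about z gives the same grasp; the last joint's range is limited). The gripper opens to 85 mm and grips with 20 to 120 N. Pads are 22 mm wide; open, the fingers measure 114 mm over their backs; the gripper's body (76 mm by 85 mm) begins 54 mm behind the grasp point. The pads swing forward as they close: fully open they stand 13 mm farther back than shut.
Start: joints at [-1.417, 0.527, 1.433, -0, 1.181, -0.178], TCP at [0.204, -0.591, 0.248] pointing down, gripper open.
Joint ranges: [-3.08, 3.08], [-0.75, 2.2], [0.22, 2.44], [-1.43, 4.57], [0, 2.65], [-2.85, 2.85]. Speed limits (rad/s): [2.79, 2.79, 3.14, 3.14, 3.14, 3.14].

## Interface

Orientations are given as a unit quaternion [x, y, z, w].
In Python, from rig import env gives the robot as it stands. The module is installed in compiled form; this text tells all that it offers.
- The arm moves only by the tool carry_out, never from a script. Its argument "increments" is a list of rows, each an object of numbers: "x", "y", "z": the shift along the tool's x, y, z as a fraction of full scale; "rx", "ry", "rz": the turn, a rotation vector about the tool's x, y, z as a fraction of full scale; "fingers": the finger opening in mm, from 0 to 85.4. A call has 1 to 10 rows; each row is the pose to reach, as a shift and turn from the pose commanded when the call began, along the tool's axes at that moment, turning the shorter way round; what a row does not reach only later rows make up. Full scale, the value 1, is 20 cm for a shift and pi rad for a turn. A row lasts 1/10 s, in which the tool goes at most 50 mm and 8.59 degrees, less where a joint would pass 70% of its speed; a pose out of reach is approached as far as the arm can. A call with a number of a shift or a turn outside -1 to 1 is refused whole. A call with a gripper value outside its range is refused whole. The fingers move at their own pace and stop on an object; the grip force is fixed at half the most. Time passes only in rows, so rows that repeat a pose let the fingers close. It gives the time, the measured TCP pose, the force, the opening and the grip force at its end, in the units of the state.
- env.observe(): the state, without advancing time (a new reading comes with each control period).
- env.read_camera(name): name is "side" or "top"; returns (picture, depth): 480x640x3 uint8, red, green, blue; 480x640 float32, m along the optical axis (not along the pixel's ray), 0 where there is no reading.
- env.camera_model(name): a dict with "vfov" (degrees; the focal length in pixels is half the picture's height over the tangent of half this angle, whatever the lens; pixels are square), "cx", "cy" (the principal point, pixels), "T" (4x4, takes a point from camera to world coordinates). Camera axes: x right, y up, looking along -z (the intrinsics and any distortion apply to the point x, -y, -z); pixel columns grow to the right and rows downward; lengths in m; the calibration is good to about 2 mm. A picture is of the moment at which its call begins. camera_model takes no time and is no camera call.
- env.sign_off(): hands the job in; it is judged then, once.
The state is a dict: "time_s": time; "joint_pos": joint angles; "qvel": joint speeds; "joint_efforts": joint torques, N m; "position": TCP position; "tcp_rot": TCP orientation; "ft_force": force on the tool from outside, world axes, zero at the start; "moment": the same for the moment, N m; "gripper_width": opening from 0.0 (shut) to 1.0 (fully open); "gripper_force": force on a finger pad.
Only numpy, scipy, OpenCV 4.12 (cv2) and the standard library are available. Lean on these libraries where they do the work, as an engineer would, in place of code of your own. Each camera call takes 0.05 s, during which the arm holds its last target. There are 200 camera calls.

## Task

The longer of the two steel probes on the bench has ballast sealed in one end, but both ends look the same. Grip it at its middle, lift it to find out which end is the heavy one, then lay it in the two saddles of the sloping cradle with the heavy end at the low end, where the stop plate is, and let go. Do not drop it into the cradle, and leave the short probe, the tape roll and the screwdriver where they lie.

Things in the scene. Friction and masses are not known exactly. Their poses are not given: they have to be found in the camera images.
- probe: Long probe, 150 mm: tube 22 mm thick (middle 106 mm) between equal square end blocks 26x26 mm, 22 mm long. Origin mid-length on its axis, 13 mm above the bench as it lies; x along it, any way. 0.25-0.5 kg, centre of mass 33 mm from the middle toward the end with the ballast; neither look nor pose tells which. Gripped at 40 N at the middle it stays level; wrist moment 0.08-0.16 N m.
- cradle_bed: Fixed cradle's seat, sloping 25 deg. Origin: middle of the seated probe, 82 mm above the bench; x DOWN the slope along it, z square to the slope, up. Two black U saddles, 24 mm long, at x = -62, +62 mm take the end blocks: 38 mm wide inside, flared walls 18 mm above the axis. Between them open for fingers; strip top 22 mm below the axis, 30 mm wide. Stop plate face at x = +83 mm, 14 mm high.
- short_probe: Bystander, not to be moved: a probe of the same make but only 90 mm long, lying on the bench. Origin at the middle of its length on its axis, 13 mm above the bench; x axis along it.
- tape_roll: Bystander, not to be moved: a roll of black tape lying flat, 62 mm across, 19 mm high. Origin: centre of its underside.
- screwdriver: Bystander, not to be moved: a screwdriver with a red handle, 151 mm long and 17 mm thick, lying on the bench. Origin: about the middle of its underside; its y axis runs along it.

How it is judged:
By the outcome, as a careful person would: the job done as asked, in the order asked, and still so for the second after the job is handed in, with the robot touching nothing.
It also fails if it takes over 42 s, if anything falls off the work surface, if the arm or the gripper's body presses on something with over 40 N, if the wrist force passes 120 N, or if a joint passes its speed limit or range.

## Working session

There is one attempt and no reset: what is moved stays moved. The work goes in short steps, Python scripts to look and compute and a tool call to move; the robot and the scene stay as the last step left them, time stands still between calls to the robot, and variables do not carry over. Pictures are saved under pics/ and viewed, at most 10 in all, crops included, and the job is handed in when it is done.

Besides the shell and the picture viewer there is one more tool, called after "Emit:" as name(argument=value, ...), one argument or row to a line, values as JSON. carry_out: Moves the arm, as the interface text tells. Its arguments: {"type":"object","properties":{"increments":{"type":"array"}},"required":["increments"]}

```bash
mkdir -p pics; cat > h.py <<'E'
import numpy as np, cv2
from rig import env
from scipy.spatial.transform import Rotation as R
def K(n):
    m=env.camera_model(n); f=240/np.tan(np.radians(m['vfov'])/2); return m,f
def pts(n,d):
    m,f=K(n); v,u=np.mgrid[0:480,0:640]
    P=np.stack([(u-m['cx'])/f*d,-(v-m['cy'])/f*d,-d],-1)
    return P@np.array(m['T'])[:3,:3].T+np.array(m['T'])[:3,3]
E
python3 - <<'E'
from h import *
for n in('top','side'):
    p,d=env.read_camera(n); np.savez(n+'0.npz',p=p,d=d); cv2.imwrite(f'pics/{n}0.png',p[...,::-1])
    m=env.camera_model(n); print({k:(v if k!='T' else np.round(v,3).tolist()) for k,v in m.items()}, (d>0).mean())
s=env.observe(); print(s, env.tips_ahead)
E
```

```text
{'vfov': 45.148624884175625, 'cx': 312.1431312643052, 'cy': 237.90442963979766, 'T': [[-0.007, 0.989, -0.146, 0.344], [-0.999, -0.002, 0.035, 0.005], [0.034, 0.147, 0.989, 1.024], [0.0, 0.0, 0.0, 1.0]]} 0.996103515625
{'vfov': 51.257039690886636, 'cx': 323.85128651793923, 'cy': 230.83758651902417, 'T': [[-0.236, -0.778, 0.583, 1.003], [0.972, -0.184, 0.148, 0.128], [-0.008, 0.601, 0.799, 0.778], [0.0, 0.0, 0.0, 1.0]]} 0.995771484375
{'time_s': 0.1, 'joint_pos': array([-1.41651437e+00,  5.28375794e-01,  1.43376870e+00, -7.15380620e-06,
        1.18140074e+00, -1.78530469e-01]), 'qvel': array([-1.13610123e-03,  4.18443928e-04, -4.15956229e-03,  1.05382082e-03,
        7.21680668e-05, -1.56147607e-04]), 'joint_efforts': array([ 1.69179493e-04, -4.43304133e+01, -1.78586286e+01, -3.19788378e-04,
        3.85724838e-03,  9.36288274e-06]), 'position': array([ 0.2041022 , -0.59009164,  0.24743159]), 'tcp_rot': array([ 9.86185711e-01,  1.65640546e-01,  8.52890855e-06, -9.76255899e-04]), 'ft_force': array([ 0.45837318, -1.10323695,  0.08664031]), 'moment': array([0.04914526, 0.07103211, 0.03910268]), 'gripper_force': 0.0, 'gripper_width': 0.9979944490260433} 0.017
```

View pics/top0.png

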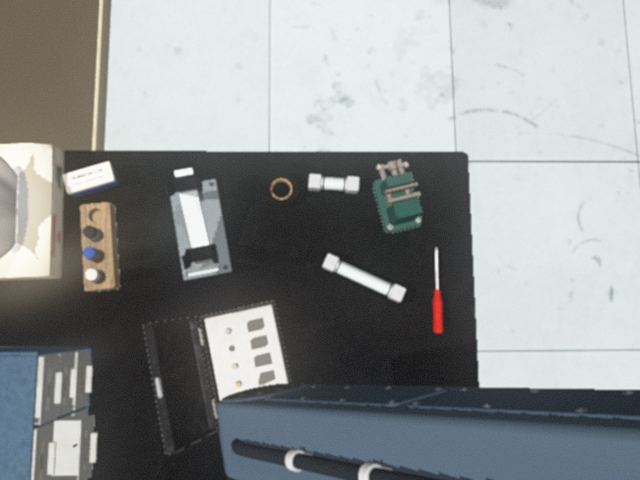

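View pics/side0.png

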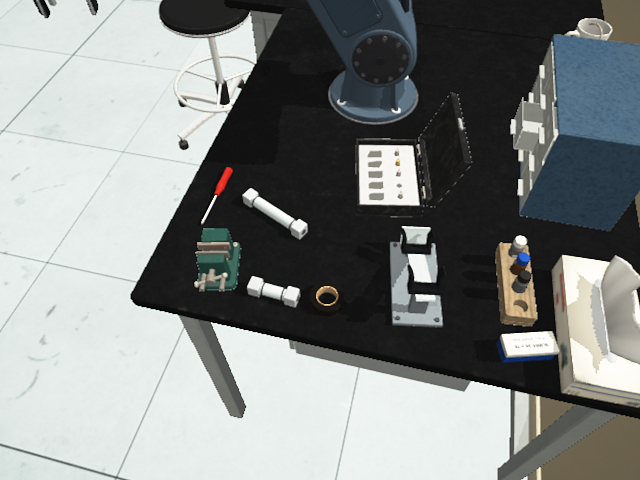

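The top view shows the long probe from about (330,262) to (398,293), and the cradle around (180–230, 172–280). The short probe is at (333,184), the tape at (281,188) and the screwdriver at (437,300). In the side view the probe runs from (250,198) to (300,229), and the cradle spans (390–442, 228–325).

```bash
python3 - <<'E'
from h import *
np.set_printoptions(precision=4,suppress=True)
for n,box in(('top',(315,245,412,308)),('side',(238,183,312,243))):
    z=np.load(n+'0.npz'); P=pts(n,z['d']); p=z['p']
    m=np.zeros((480,640),bool); u0,v0,u1,v1=box
    m[v0:v1,u0:u1]=True
    b=P[m & (p.max(2)<60)]; print(n,'bench z',np.median(b[:,2]))
    m&=(P[...,2]>0.008)&(P[...,2]<.05)
    q=P[m]; (c,wh,a)=cv2.minAreaRect((q[:,:2]*1000).astype(np.float32)); print('probe',len(q),c,wh,a,'z',np.percentile(q[:,2],[5,50,95]))
    e=cv2.boxPoints((c,wh,a)); print(e)
z=np.load('top0.npz');P=pts('top',z['d'])
print('top heights (mm), cradle');
for v in range(160,290,5): print(v,[int(x*1000) for x in P[v,165:240:5,2]], P[v,200,:2])
z=np.load('side0.npz');P=pts('side',z['d'])
for v in range(222,330,6): print(v,[int(x*1000) for x in P[v,385:450:5,2]], P[v,415,:2])
def crop(n,b,s):
    p=np.load(n+'0.npz')['p'][b[1]:b[3],b[0]:b[2],::-1]; return cv2.resize(p,None,fx=s,fy=s,interpolation=cv2.INTER_CUBIC)
a=crop('top',(160,160,245,290),4.5);b=crop('side',(375,218,455,335),5)
H=max(len(a),len(b)); a=cv2.copyMakeBorder(a,0,H-len(a),0,0,0);b=cv2.copyMakeBorder(b,0,H-len(b),0,0,0)
cv2.imwrite('pics/crad.png',np.hstack([a,b]))
E
```

```text
top bench z -0.0007781557697441599
probe 1153 (423.9485778808594, -120.4063949584961) (149.64266967773438, 26.127357482910156) 65.02647399902344 z [0.0163 0.0232 0.0278]
[[ 380.5168 -182.7167]
 [ 404.2013 -193.7476]
 [ 467.3804  -58.0961]
 [ 443.6959  -47.0652]]
side bench z 0.0004636386668604442
probe 907 (425.106201171875, -119.67281341552734) (153.09255981445312, 28.73809242248535) 64.86415100097656 z [0.012  0.0237 0.028 ]
[[ 379.5836 -182.8669]
 [ 405.6003 -195.0739]
 [ 470.6288  -56.4787]
 [ 444.6121  -44.2717]]
top heights (mm), cradle
160 [-3, 1, 0, 0, -3, 2, -2, 0, -3, 0, -2, -6, -6, -1, 0] [0.6394 0.1719]
165 [-3, -2, 0, -1, -1, 2, 0, -2, -1, -3, -2, 0, -2, -3, 0] [0.6309 0.1723]
170 [0, 0, 97, 97, 96, 92, -1, -2, -2, -1, -1, -1, 0, -4, 0] [0.6215 0.172 ]
175 [0, -2, 91, 91, 96, 103, 113, 98, 0, -3, -1, -3, -1, 0, 1] [0.5859 0.1554]
180 [-1, 119, 99, 97, 98, 96, 97, 127, 9, 12, 10, 0, 0, -1, 0] [0.57   0.1505]
185 [127, 117, 94, 96, 93, 91, 93, 123, 1024, 11, 9, -2, -4, -4, -3] [0.5629 0.1509]
190 [-2, 120, 90, 91, 84, 81, 84, 122, 9, 4, 11, -5, -2, -3, 0] [0.5549 0.1508]
1
[... 1970 characters left out ...]
70 [1, 11, 12, 11, 13, 127, 63, 64, 66, 12, 10, 119, 0] [0.527  0.1647]
276 [-1, 10, 11, 11, 13, 124, 72, 71, 72, 12, 11, 123, -1] [0.5443 0.1658]
282 [0, 4, 10, 11, 10, 112, 94, 93, 94, 93, 92, 118, 1] [0.5696 0.1661]
288 [0, 5, 10, 9, 11, 102, 101, 100, 104, 101, 98, 103, 0] [0.5852 0.1671]
294 [0, 0, 12, 11, 10, 11, 94, 92, 94, 93, 96, 93, 1] [0.5912 0.1689]
300 [1, 1, 10, 10, 9, 49, 94, 94, 95, 94, 9, 0, 1] [0.6023 0.1702]
306 [0, 1, 12, 9, 10, 34, 36, 35, 37, 11, 12, 8, 1] [0.5795 0.1753]
312 [2, 0, 9, 10, 10, 13, 15, 15, 13, 10, 11, 11, 1] [0.579  0.1781]
318 [-1, 2, 10, 12, 10, 10, 11, 9, 11, 11, 13, 11, 3] [0.5878 0.1798]
324 [0, 0, 4, 6, 8, 7, 9, 8, 11, 7, 10, 9, -1] [0.5978 0.1814]
```

View pics/crad.png

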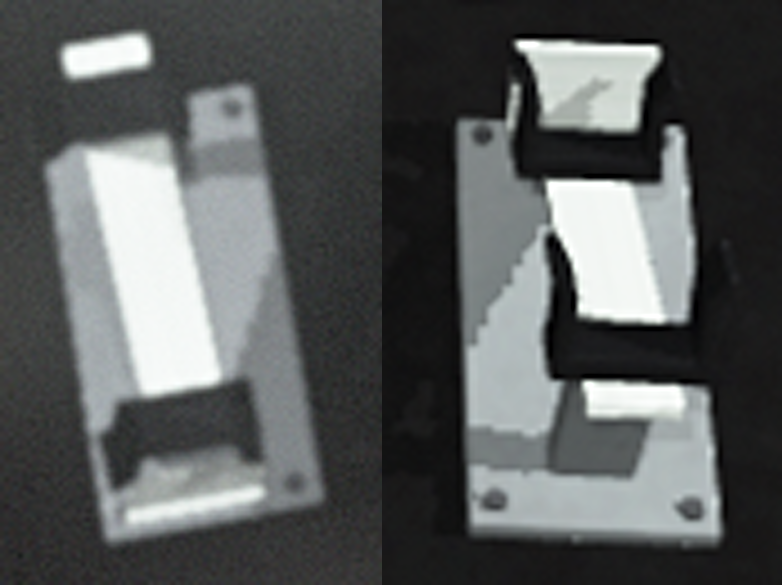

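The crops show the stop plate, a thin white edge at the bottom in the top view, at the robot-side low end. The black low saddle is next to it, the strip rises away from the robot, and the high saddle is at the far end. Next I'll fit the strip.

```bash
python3 - <<'E'
from h import *
np.set_printoptions(precision=4,suppress=True)
for n,(u0,v0,u1,v1) in(('top',(178,192,215,246)),('side',(404,252,436,282))):
    z=np.load(n+'0.npz'); P=pts(n,z['d']); p=z['p'];m=np.zeros((480,640),bool); m[v0:v1,u0:u1]=1
    m&=(p.min(2)>185)&(P[...,2]>.045)&(P[...,2]<.08)
    q=P[m]; 
    A=np.c_[q[:,:2],np.ones(len(q))]; c=np.linalg.lstsq(A,q[:,2],rcond=None)[0]
    g=c[:2]; print(n,len(q),'slope',np.degrees(np.arctan(np.hypot(*g))),'downyaw',np.degrees(np.arctan2(-g[1],-g[0])))
    r=cv2.minAreaRect((q[:,:2]*1000).astype(np.float32)); print(r)
    # centreline: per x-bin mid y
    xs=np.arange(q[:,0].min()+.004,q[:,0].max()-.004,.006); L=[]
    for x in xs:
        k=abs(q[:,0]-x)<.003
        if k.sum()>6: L.append((x,(q[k,1].min()+q[k,1].max())/2,np.ptp(q[k,1])))
    L=np.array(L); f=np.polyfit(L[:,0],L[:,1],1); yaw=np.arctan2(-f[0],-1)
    print('yaw',np.degrees(yaw),'width',np.median(L[:,2]))
    h=np.array([np.cos(yaw),np.sin(yaw)])
    x=.52
    for _ in range(20):
        y=np.polyval(f,x); x-=(c@[x,y,1]-.0621)/(c[0]+c[1]*f[0])
    o=np.r_[[x,np.polyval(f,x)]+h*.022*np.sin(np.radians(25)),.082]; print('origin',o)
# stop plate top edge and upper saddle extents in frame
    H=np.r_[h*np.cos(np.radians(25)),-np.sin(np.radians(25))]; N=np.r_[h*np.sin(np.radians(25)),np.cos(np.radians(25))]; Y=np.cross(N,H)
    M=np.zeros((480,640),bool); 
    if n=='top': M[165:285,160:245]=1
    else: M[220:330,380:450]=1
    B=(P-o)@np.c_[H,Y,N]
    M&=(P[...,2]>.02)&(P[...,2]<.2); b=B[M]
    for nm,k in(('hi walls',(b[:,2]>3e-3)&(b[:,0]<-.03)),('lo walls',(b[:,2]>3e-3)&(b[:,0]>.03)&(b[:,0]<.076)),('stop',(b[:,0]>.076)&(b[:,2]>-.03))):
        if k.sum(): print(nm,k.sum(),np.percentile(b[k],[3,50,97],axis=0).tolist())
E
```

```text
top 831 slope 24.255089545710742 downyaw -169.81061106632856
((518.1724243164062, 169.21910095214844), (87.74220275878906, 29.86669921875), 10.116894721984863)
yaw -169.601911656284 width 0.029430412621973906
origin [0.5135 0.1685 0.082 ]
hi walls 202 [[-0.07305290873739932, -0.02821436200682042, 0.0062091931428669], [-0.06210401057233418, -0.019732371343561175, 0.01594756044403135], [-0.05046681412674074, 0.02827774735953507, 0.020279396603857643]]
lo walls 187 [[0.050777818366309846, -0.02772135100058464, 0.006106990265632735], [0.061135117370414375, -0.019366741079678996, 0.015128535752236955], [0.0732878398767894, 0.028529005791708875, 0.020176594487399887]]
stop 347 [[0.07772637722526293, -0.02323480672799366, -0.02331776673281695], [0.0838889376433366, 0.0004503467107930094, -0.0023917261377062503], [0.0881037530607987, 0.025109555491623806, 0.015808635285398696]]
side 402 slope 24.85977813757986 downyaw -169.90008795468165
((519.063232421875, 169.81436157226562), (75.26808166503906, 30.212051391601562), 9.866774559020996)
yaw -167.1933137245049 width 0.026546136658098005
origin [0.511  0.1691 0.082 ]
hi walls 176 [[-0.07873704143173427, -0.024538293605142945, 0.003908032296940996], [-0.07075449978897141, -0.016710650937832035, 0.013456941600792709], [-0.0550008270630987, 0.031273385509904474, 0.01907140224103996]]
lo walls 125 [[0.04586106330043923, -0.028998400907211386, 0.0036398986096429996], [0.05143940894768619, -0.021017788703080055, 0.012891464108979254], [0.06958895416289126, 0.02660628797449216, 0.019220049070440406]]
stop 395 [[0.07794007664192208, -0.023127933856636855, -0.01777649989478606], [0.08076915328175871, -0.003456110134143748, -3.7244325554027344e-05], [0.0843574964154566, 0.023092873379271163, 0.014191284746213333]]
```

Both views agree: the probe centre is about (0.4245, -0.120) with its axis at 65°. Fitting the strip puts the cradle at (0.513, 0.1685, 0.082), down-slope yaw -169.8°, slope 25°. The walls and stop land where the spec says they should. Now I can move.

```bash
cat >> h.py <<'E'
np.set_printoptions(precision=4,suppress=True)
def down(yaw): return R.from_euler('z',yaw,degrees=True)*R.from_euler('x',180,degrees=True)
def rows(*T):
    """print rows from the present pose to each (pos, R) target"""
    s=env.observe(); p=s['position']; r=R.from_quat(s['tcp_rot'])
    print('t',s['time_s'],'p',p,'yaw',r.as_matrix()[:,0],'F',s['ft_force'],'M',s['moment'],'w',s['gripper_width']*85.4,s['gripper_force'],'j',s['joint_pos'])
    for q,t in T: print('row',np.round(r.inv().apply(np.array(q)-p)/.2,3),np.round((r.inv()*t).as_rotvec()/np.pi,4))
E
python3 - <<'E'
from h import *
rows(([.4245,-.12,.13],down(65)))
E
```

```text
t 0.1 p [ 0.2041 -0.5901  0.2474] yaw [0.9451 0.3267 0.0003] F [ 0.4584 -1.1032  0.0866] M [0.0491 0.071  0.0391] w 85.2287259468241 0.0 j [-1.4165  0.5284  1.4338 -0.      1.1814 -0.1785]
row [ 1.809 -1.86   0.591] [-0.0005 -0.0003 -0.2552]
```

Emit:
carry_out(
  increments=[
    {"x": 0.95, "y": -0.95, "z": 0.3, "rz": -0.12},
    {"x": 0.95, "y": -0.95, "z": 0.3, "rz": -0.12},
    {"x": 0.95, "y": -0.95, "z": 0.3, "rz": -0.12},
    {"x": 0.95, "y": -0.95, "z": 0.3, "rz": -0.12},
    {"x": 0.95, "y": -0.95, "z": 0.3, "rz": -0.12},
    {"x": 0.95, "y": -0.95, "z": 0.3, "rz": -0.12},
    {"x": 0.95, "y": -0.95, "z": 0.3, "rz": -0.12},
  ],
)

```text
invalid input
```

```bash
python3 - <<'E'
from h import *
rows(([.4245,-.12,.13],down(65)))
E
```

```text
t 0.1 p [ 0.2041 -0.5901  0.2474] yaw [0.9451 0.3267 0.0003] F [ 0.4584 -1.1032  0.0866] M [0.0491 0.071  0.0391] w 85.2287259468241 0.0 j [-1.4165  0.5284  1.4338 -0.      1.1814 -0.1785]
row [ 1.809 -1.86   0.591] [-0.0005 -0.0003 -0.2552]
```

Each row probably needs every key.

Emit:
carry_out(
  increments=[
    {"x": 0.95, "y": -0.95, "z": 0.3, "rx": 0, "ry": 0, "rz": -0.12, "fingers": 85},
    {"x": 0.95, "y": -0.95, "z": 0.3, "rx": 0, "ry": 0, "rz": -0.12, "fingers": 85},
    {"x": 0.95, "y": -0.95, "z": 0.3, "rx": 0, "ry": 0, "rz": -0.12, "fingers": 85},
    {"x": 0.95, "y": -0.95, "z": 0.3, "rx": 0, "ry": 0, "rz": -0.12, "fingers": 85},
    {"x": 0.95, "y": -0.95, "z": 0.3, "rx": 0, "ry": 0, "rz": -0.12, "fingers": 85},
    {"x": 0.95, "y": -0.95, "z": 0.3, "rx": 0, "ry": 0, "rz": -0.12, "fingers": 85},
    {"x": 0.95, "y": -0.95, "z": 0.3, "rx": 0, "ry": 0, "rz": -0.12, "fingers": 85},
  ],
)

```text
time_s: 0.8
position: [0.3217, -0.3443, 0.1872]
tcp_rot: [0.937, 0.349, -0.0, -0.003]
ft_force: [-0.2, -0.7, 0.6]
gripper_width: 0.993
gripper_force: 0.0
```

```bash
python3 - <<'E'
from h import *
rows(([.4245,-.12,.13],down(65)))
E
```

```text
t 0.8 p [ 0.3217 -0.3443  0.1872] yaw [0.7557 0.6549 0.0016] F [-0.2482 -0.7054  0.6228] M [0.0371 0.0391 0.0059] w 84.83382032230665 0.0 j [-1.0573  0.4208  1.8696  0.0006  0.8571 -0.2009]
row [ 1.122 -0.509  0.291] [-0.0017 -0.0009 -0.1338]
```

Emit:
carry_out(
  increments=[
    {"x": 1, "y": -0.5, "z": 0.25, "rx": 0, "ry": 0, "rz": -0.12, "fingers": 60},
    {"x": 1, "y": -0.5, "z": 0.25, "rx": 0, "ry": 0, "rz": -0.12, "fingers": 60},
    {"x": 1, "y": -0.5, "z": 0.25, "rx": 0, "ry": 0, "rz": -0.12, "fingers": 60},
    {"x": 1, "y": -0.5, "z": 0.25, "rx": 0, "ry": 0, "rz": -0.12, "fingers": 60},
    {"x": 1, "y": -0.5, "z": 0.25, "rx": 0, "ry": 0, "rz": -0.12, "fingers": 60},
    {"x": 1, "y": -0.5, "z": 0.25, "rx": 0, "ry": 0, "rz": -0.12, "fingers": 60},
    {"x": 1, "y": -0.5, "z": 0.25, "rx": 0, "ry": 0, "rz": -0.12, "fingers": 60},
    {"x": 1, "y": -0.5, "z": 0.25, "rx": 0, "ry": 0, "rz": -0.12, "fingers": 60},
  ],
)

```text
time_s: 1.6
position: [0.4088, -0.1447, 0.1386]
tcp_rot: [0.856, 0.516, 0.0, 0.001]
ft_force: [-0.2, -0.0, 0.5]
gripper_width: 0.701
gripper_force: 0.0
```

```bash
python3 - <<'E'
from h import *
rows(([.4245,-.12,.07],down(65)))
E
```

```text
t 1.6 p [ 0.4088 -0.1447  0.1386] yaw [ 0.4666  0.8845 -0.0005] F [-0.1726 -0.0295  0.5131] M [-0.0022  0.      0.0326] w 59.88817799069066 0.0 j [-0.5988  0.4736  2.0066 -0.0005  0.6594 -0.1129]
row [0.146 0.011 0.343] [ 0.0006  0.0002 -0.0156]
```

Emit:
carry_out(
  increments=[
    {"x": 0.146, "y": 0.011, "z": 0.34, "rx": 0, "ry": 0, "rz": -0.0156, "fingers": 60},
    {"x": 0.146, "y": 0.011, "z": 0.34, "rx": 0, "ry": 0, "rz": -0.0156, "fingers": 60},
    {"x": 0.146, "y": 0.011, "z": 0.34, "rx": 0, "ry": 0, "rz": -0.0156, "fingers": 60},
    {"x": 0.146, "y": 0.011, "z": 0.34, "rx": 0, "ry": 0, "rz": -0.0156, "fingers": 60},
    {"x": 0.146, "y": 0.011, "z": 0.34, "rx": 0, "ry": 0, "rz": -0.0156, "fingers": 60},
  ],
)

```text
time_s: 2.1
position: [0.4243, -0.1195, 0.0714]
tcp_rot: [0.843, 0.537, 0.001, 0.001]
ft_force: [0.1, 0.5, -0.4]
gripper_width: 0.702
gripper_force: 0.0
```

```bash
python3 - <<'E'
from h import *
p,d=env.read_camera('side'); cv2.imwrite('pics/side1.png',cv2.resize(p[150:280,200:360,::-1],None,fx=4,fy=4))
rows(([.4245,-.12,.0185],down(65)))
E
```

```text
t 2.15 p [ 0.4244 -0.1194  0.0715] yaw [ 0.4228  0.9062 -0.0003] F [ 1.1797 -0.9838 -0.2519] M [0.0302 0.0222 0.0342] w 60.107070702919124 0.0 j [-0.5287  0.6253  2.0313 -0.0001  0.4821 -0.0921]
row [-0.002  0.001  0.265] [ 0.0009  0.0001 -0.    ]
```

View pics/side1.png

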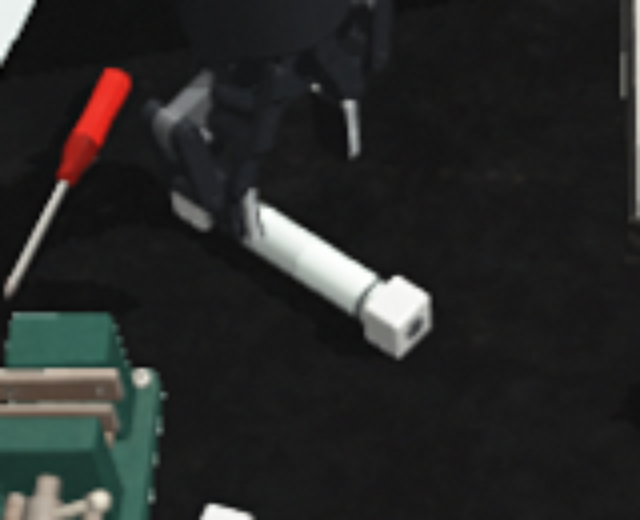

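The crop shows the gripper above the probe with a pad on each side of it, around (245,215) and (352,130). The near end block is at (397,315). The fingers are clear of the screwdriver. I'll go down and close.

Emit:
carry_out(
  increments=[
    {"x": -0.002, "y": 0.001, "z": 0.13, "rx": 0, "ry": 0, "rz": 0, "fingers": 60},
    {"x": -0.002, "y": 0.001, "z": 0.22, "rx": 0, "ry": 0, "rz": 0, "fingers": 60},
    {"x": -0.002, "y": 0.001, "z": 0.26, "rx": 0, "ry": 0, "rz": 0, "fingers": 60},
    {"x": -0.002, "y": 0.001, "z": 0.26, "rx": 0, "ry": 0, "rz": 0, "fingers": 60},
    {"x": -0.002, "y": 0.001, "z": 0.26, "rx": 0, "ry": 0, "rz": 0, "fingers": 26},
    {"x": -0.002, "y": 0.001, "z": 0.26, "rx": 0, "ry": 0, "rz": 0, "fingers": 15},
    {"x": -0.002, "y": 0.001, "z": 0.26, "rx": 0, "ry": 0, "rz": 0, "fingers": 10},
    {"x": -0.002, "y": 0.001, "z": 0.26, "rx": 0, "ry": 0, "rz": 0, "fingers": 10},
    {"x": -0.002, "y": 0.001, "z": 0.26, "rx": 0, "ry": 0, "rz": 0, "fingers": 10},
    {"x": -0.002, "y": 0.001, "z": 0.26, "rx": 0, "ry": 0, "rz": 0, "fingers": 10},
  ],
)

```text
time_s: 3.15
position: [0.4243, -0.1188, 0.0194]
tcp_rot: [0.843, 0.538, 0.001, 0.001]
ft_force: [-0.5, -0.0, 6.0]
gripper_width: 0.235
gripper_force: 58.4
```

```bash
python3 - <<'E'
from h import *
rows()
E
```

```text
t 3.15 p [ 0.4243 -0.1188  0.0194] yaw [ 0.4215  0.9068 -0.0002] F [-0.4796 -0.0488  5.968 ] M [-0.049   0.0654 -0.0289] w 20.09744616767803 58.423322439193726 j [-0.5276  0.7457  2.0466 -0.      0.3472 -0.0925]
```

Emit:
carry_out(
  increments=[
    {"x": 0, "y": 0, "z": -0.03, "rx": 0, "ry": 0, "rz": 0, "fingers": 10},
    {"x": 0, "y": 0, "z": -0.1, "rx": 0, "ry": 0, "rz": 0, "fingers": 10},
    {"x": 0, "y": 0, "z": -0.2, "rx": 0, "ry": 0, "rz": 0, "fingers": 10},
    {"x": 0, "y": 0, "z": -0.3, "rx": 0, "ry": 0, "rz": 0, "fingers": 10},
    {"x": 0, "y": 0, "z": -0.4, "rx": 0, "ry": 0, "rz": 0, "fingers": 10},
    {"x": 0, "y": 0, "z": -0.45, "rx": 0, "ry": 0, "rz": 0, "fingers": 10},
    {"x": 0, "y": 0, "z": -0.45, "rx": 0, "ry": 0, "rz": 0, "fingers": 10},
    {"x": 0, "y": 0, "z": -0.45, "rx": 0, "ry": 0, "rz": 0, "fingers": 10},
    {"x": 0, "y": 0, "z": -0.45, "rx": 0, "ry": 0, "rz": 0, "fingers": 10},
    {"x": 0, "y": 0, "z": -0.45, "rx": 0, "ry": 0, "rz": 0, "fingers": 10},
  ],
)

```text
time_s: 4.15
position: [0.4233, -0.1182, 0.1075]
tcp_rot: [0.843, 0.538, -0.0, -0.001]
ft_force: [-0.1, -0.3, -3.9]
gripper_width: 0.237
gripper_force: 58.9
```

```bash
python3 - <<'E'
from h import *
x=np.array([np.cos(np.radians(65)),np.sin(np.radians(65)),0])
F=[];M=[]
for i in range(10):
    p,d=env.read_camera('side' if i<9 else 'top'); s=env.observe(); F.append(s['ft_force']);M.append(s['moment'])
    if i==8: cv2.imwrite('pics/side2.png',cv2.resize(p[100:280,180:380,::-1],None,fx=3,fy=3)); np.savez('side2.npz',p=p,d=d)
print(np.mean(F,0),np.mean(M,0),np.std(M,0))
# moment of weight -w at r*x: r x (0,0,-w) -> along-lateral component
lat=np.cross(x,[0,0,-1.]); print('lat',lat,'M.lat per reading',np.array(M)@lat)
np.savez('top2.npz',p=p,d=d); P=pts('top',d); m=(p.min(2)>120)&(P[...,2]>.06)&(P[...,2]<.16)&(abs(P[...,0]-.42)<.12)&(abs(P[...,1]+.12)<.12)
q=P[m]; print(len(q)); 
if len(q)>20:
    a=(q[:,:2]-[.4243,-.1188])@x[:2]; print('along',a.min(),a.max(), 'z+',np.median(q[a>.055,2]) if (a>.055).any() else 0,'z-',np.median(q[a<-.055,2]) if (a<-.055).any() else 0)
z=np.load('side2.npz');P=pts('side',z['d']);m=(z['p'].min(2)>90)&(P[...,2]>.06)&(P[...,2]<.16)&(abs(P[...,0]-.42)<.12)&(abs(P[...,1]+.12)<.12)
q=P[m];a=(q[:,:2]-[.4243,-.1188])@x[:2];print('side along',a.min(),a.max());
for lo in np.arange(-.08,.08,.02):
    k=(a>lo)&(a<lo+.02)
    if k.sum()>5: print(round(lo,2),np.percentile(q[k,2],95))
rows()
E
```

```text
[ 0.0691  0.1405 -3.3581] [-0.1015  0.0526 -0.0171] [0.0233 0.0345 0.0281]
lat [-0.9063  0.4226  0.    ] M.lat per reading [0.0918 0.1318 0.1234 0.1252 0.1052 0.1025 0.1009 0.1181 0.1252 0.1183]
0
side along -0.07498171733970861 0.07571271779365045
-0.08 0.11788526536161702
-0.06 0.11585881497631441
-0.04 0.11574800372925947
-0.02 0.15384538399146078
0.0 0.12570191334322944
0.02 0.11485425468378675
0.04 0.11658920682006339
0.06 0.11627695217406356
t 4.65 p [ 0.4238 -0.1185  0.1083] yaw [0.4214 0.9069 0.    ] F [ 0.2475 -0.4633 -3.8456] M [-0.0992  0.0672 -0.0352] w 19.57617115541299 58.94042372703552 j [-0.5276  0.5436  2.0117  0.      0.5863 -0.0926]
```

View pics/side2.png

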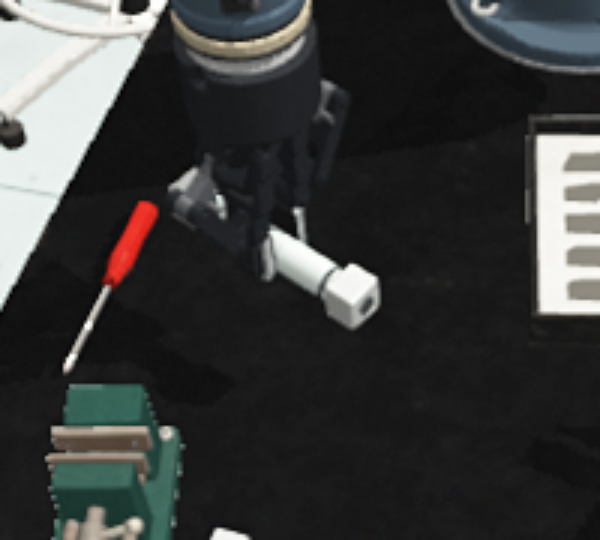

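The near end block is at about (352,295). The probe hangs level, centred in the grip (-75/+75.7 mm). The moment is +0.114 N·m with Fz -3.4 N, and 3.4 × 33 mm = 0.112, so the heavy end is toward tool +x, the world +y end. Tool x must therefore end up pointing down the slope.

```bash
cat >> h.py <<'E'
yw=np.radians(-169.8);sl=np.radians(25);hh=np.r_[np.cos(yw),np.sin(yw),0]
H=hh*np.cos(sl)-[0,0,np.sin(sl)];N=hh*np.sin(sl)+[0,0,np.cos(sl)];Y=np.cross(N,H)
O=np.array([.513,.1685,.082]); RT=R.from_matrix(np.c_[H,-Y,-N])
def place(h): return (O+N*(.0062+h),RT)
E
python3 - <<'E'
from h import *
for n in('top','side'):
    P=pts(n,np.load(n+'0.npz')['d']); m=(P[...,0]>.2)&(P[...,0]<.48)&(P[...,1]>-.02)&(P[...,1]<.3)&(P[...,2]>.03)&(P[...,2]<.3)
    q=P[m]; 
    for x in np.arange(.2,.48,.04):
        k=abs(q[:,0]-x-.02)<.02
        if k.sum(): print(n,round(x,2),k.sum(),'zmax',np.percentile(q[k,2],98),'y',np.percentile(q[k,1],[2,98]))
rows(([.46,.03,.22],down(127)))
print(place(.08)[0],place(0)[0])
E
```

```text
top 0.2 1645 zmax 0.2964280247179616 y [0.0922 0.1984]
top 0.24 2034 zmax 0.29731078283107526 y [-0.006   0.2065]
top 0.28 1572 zmax 0.15847778685713992 y [0.0203 0.2152]
top 0.32 1315 zmax 0.15787651955220572 y [0.0272 0.2214]
top 0.36 200 zmax 0.038026932775274136 y [0.0323 0.1439]
top 0.4 192 zmax 0.0689449008640827 y [0.1288 0.1816]
top 0.44 688 zmax 0.07603048323962797 y [0.1293 0.1837]
side 0.2 794 zmax 0.16087954702170898 y [0.0041 0.1973]
side 0.24 3237 zmax 0.29840552696416833 y [-0.0149  0.1997]
side 0.28 857 zmax 0.15884258977080148 y [0.0201 0.2148]
side 0.32 941 zmax 0.1585620516577673 y [0.0292 0.2221]
side 0.36 230 zmax 0.038531244658644964 y [0.0332 0.1549]
side 0.4 223 zmax 0.06275763930165378 y [0.1321 0.1779]
side 0.44 635 zmax 0.07646864446397193 y [0.1305 0.1848]
t 4.65 p [ 0.4238 -0.1185  0.1083] yaw [0.4214 0.9069 0.    ] F [ 0.2475 -0.4633 -3.8456] M [-0.0992  0.0672 -0.0352] w 19.57617115541299 58.94042372703552 j [-0.5276  0.5436  2.0117  0.      0.5863 -0.0926]
row [ 0.75  -0.149 -0.558] [ 0.     0.    -0.344]
[0.4771 0.162  0.1601] [0.5104 0.168  0.0876]
```

Emit:
carry_out(
  increments=[
    {"x": 0.05, "y": 0, "z": -0.2, "rx": 0, "ry": 0, "rz": -0.03, "fingers": 10},
    {"x": 0.15, "y": -0.03, "z": -0.4, "rx": 0, "ry": 0, "rz": -0.07, "fingers": 10},
    {"x": 0.3, "y": -0.06, "z": -0.55, "rx": 0, "ry": 0, "rz": -0.11, "fingers": 10},
    {"x": 0.42, "y": -0.09, "z": -0.56, "rx": 0, "ry": 0, "rz": -0.15, "fingers": 10},
    {"x": 0.52, "y": -0.12, "z": -0.56, "rx": 0, "ry": 0, "rz": -0.19, "fingers": 10},
    {"x": 0.62, "y": -0.14, "z": -0.56, "rx": 0, "ry": 0, "rz": -0.23, "fingers": 10},
    {"x": 0.7, "y": -0.15, "z": -0.56, "rx": 0, "ry": 0, "rz": -0.27, "fingers": 10},
    {"x": 0.75, "y": -0.15, "z": -0.56, "rx": 0, "ry": 0, "rz": -0.31, "fingers": 10},
    {"x": 0.75, "y": -0.15, "z": -0.56, "rx": 0, "ry": 0, "rz": -0.344, "fingers": 10},
    {"x": 0.75, "y": -0.15, "z": -0.56, "rx": 0, "ry": 0, "rz": -0.344, "fingers": 10},
  ],
)

```text
time_s: 5.65
position: [0.4594, 0.0307, 0.2202]
tcp_rot: [0.446, 0.895, -0.0, -0.0]
ft_force: [-0.4, 0.3, -3.8]
gripper_width: 0.235
gripper_force: 59.9
```

```bash
python3 - <<'E'
from h import *
rows(place(.08))
E
```

```text
t 5.65 p [0.4594 0.0307 0.2202] yaw [-0.6024  0.7982  0.0004] F [-0.446   0.3401 -3.7799] M [-0.1374 -0.0581 -0.0463] w 20.09885630526272 59.89274650812149 j [-0.1768  0.3512  1.8637 -0.0001  0.9272 -0.8232]
row [0.471 0.467 0.3  ] [-0.0766 -0.1246 -0.3451]
```

Emit:
carry_out(
  increments=[
    {"x": 0.05, "y": 0.05, "z": 0, "rx": -0.008, "ry": -0.012, "rz": -0.034, "fingers": 10},
    {"x": 0.12, "y": 0.12, "z": 0, "rx": -0.017, "ry": -0.027, "rz": -0.075, "fingers": 10},
    {"x": 0.2, "y": 0.2, "z": 0, "rx": -0.026, "ry": -0.042, "rz": -0.117, "fingers": 10},
    {"x": 0.28, "y": 0.28, "z": 0.05, "rx": -0.035, "ry": -0.057, "rz": -0.159, "fingers": 10},
    {"x": 0.36, "y": 0.36, "z": 0.1, "rx": -0.045, "ry": -0.073, "rz": -0.202, "fingers": 10},
    {"x": 0.43, "y": 0.43, "z": 0.15, "rx": -0.054, "ry": -0.088, "rz": -0.243, "fingers": 10},
    {"x": 0.471, "y": 0.467, "z": 0.2, "rx": -0.064, "ry": -0.103, "rz": -0.286, "fingers": 10},
    {"x": 0.471, "y": 0.467, "z": 0.25, "rx": -0.072, "ry": -0.118, "rz": -0.326, "fingers": 10},
    {"x": 0.471, "y": 0.467, "z": 0.3, "rx": -0.0766, "ry": -0.1246, "rz": -0.3451, "fingers": 10},
    {"x": 0.471, "y": 0.467, "z": 0.3, "rx": -0.0766, "ry": -0.1246, "rz": -0.3451, "fingers": 10},
  ],
)

```text
time_s: 6.65
position: [0.4759, 0.1613, 0.159]
tcp_rot: [-0.085, 0.973, 0.02, 0.214]
ft_force: [0.0, -0.2, -3.3]
gripper_width: 0.235
gripper_force: 59.9
```

```bash
python3 - <<'E'
from h import *
p,d=env.read_camera('side'); P=pts('side',d)
a=p[140:340,330:470,::-1]
t,dt=env.read_camera('top'); cv2.imwrite('pics/app.png',np.hstack([cv2.resize(a,None,fx=2.8,fy=2.8),cv2.resize(t[140:300,150:262,::-1],(392,560))]))
m=(p.min(2)>110)&(np.ptp(p.astype(int),axis=2)<40)
B=(P-O-N*.08)@np.c_[H,Y,N]; m&=(abs(B[...,1])<.03)&(abs(B[...,2])<.025)&(abs(B[...,0])<.1); b=B[m]
for lo in np.arange(-.08,.08,.02):
    k=(b[:,0]>lo)&(b[:,0]<lo+.02)
    if k.sum()>5: print(round(lo,2),k.sum(),'top',np.percentile(b[k,2],95),'y',np.percentile(b[k,1],[3,97]))
print('ends',np.percentile(b[:,0],[.5,99.5]))
rows(place(.08),place(.03),place(0))
E
```

```text
-0.08 310 top 0.013834122304445107 y [-0.0111  0.0136]
-0.06 59 top 0.013703783181725541 y [-0.008   0.0137]
-0.04 76 top 0.011724707859328557 y [-0.0078  0.0107]
-0.02 188 top 0.022585138361196456 y [-0.017   0.0159]
0.0 54 top 0.01589047307530144 y [-0.0086  0.0238]
0.02 31 top 0.011516107864214163 y [-0.0078  0.0038]
0.04 54 top 0.013203544158595136 y [-0.0119  0.0015]
0.06 19 top 0.013940798473186279 y [-0.0116 -0.0022]
ends [-0.0771  0.0678]
t 6.75 p [0.4765 0.1612 0.1594] yaw [-0.8939 -0.1566 -0.42  ] F [-0.4216  0.3763 -4.8407] M [-0.0455  0.2685  0.0108] w 19.65303027197784 59.89688336849213 j [ 0.0803  0.4478  2.1209  0.2835  0.147  -1.936 ]
row [-0.005  0.004 -0.002] [ 0.     -0.0009 -0.0013]
row [-0.006  0.004  0.248] [ 0.     -0.0009 -0.0013]
row [-0.006  0.004  0.398] [ 0.     -0.0009 -0.0013]
```

View pics/app.png

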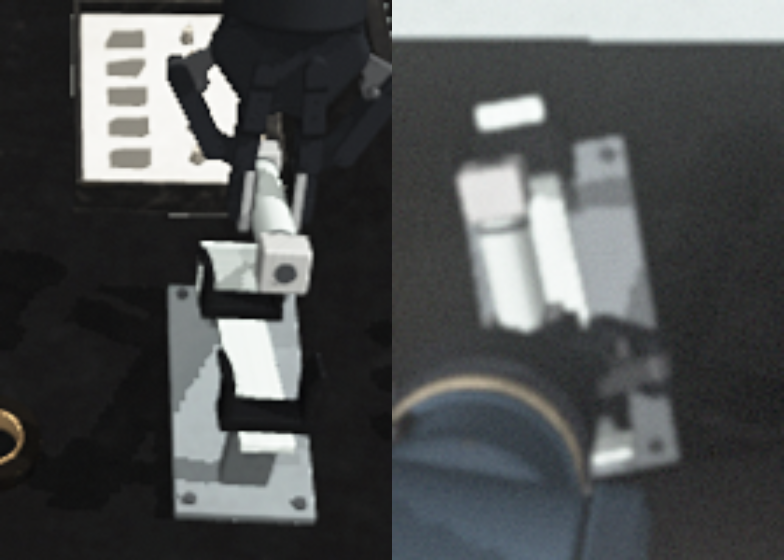

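The probe is lined up above the cradle, sloping with it, and its upper end block is at (285,265) in the side crop. Joint 5 is down to 0.147, close to its limit of 0, so I'll check the final pose with a quick planar fit of the joint data before going down.

```bash
python3 - <<'E'
from h import *
from scipy.optimize import least_squares,fsolve
S=[([.2041,-.5901,.2474],[.5284,1.4338,1.1814]),([.3217,-.3443,.1872],[.4208,1.8696,.8571]),([.4088,-.1447,.1386],[.4736,2.0066,.6594]),([.4244,-.1194,.0715],[.6253,2.0313,.4821]),([.4243,-.1188,.0194],[.7457,2.0466,.3472]),([.4238,-.1185,.1083],[.5436,2.0117,.5863]),([.4594,.0307,.2202],[.3512,1.8637,.9272])]
def fk(k,a,z0,l1,l2,c): # wrist z relative to TCP folded in z0
    s=k[0]+k[1]+c; return a+l1*np.sin(k[0])+l2*np.sin(s), z0+l1*np.cos(k[0])+l2*np.cos(s)
f=lambda P:np.ravel([np.subtract(fk(k,*P),(np.sqrt(p[0]**2+p[1]**2-.111**2),p[2])) for p,k in S])
r=least_squares(f,[0,.15,.45,.4,0]); print(r.x,np.abs(r.fun).max())
# tool length L: from the present pose (tilted)
j=env.observe()['joint_pos']; p=env.observe()['position']; w=fk(j[1:3],*r.x)
# tool dir in world z_t; wrist height = z0-model +L  ; TCP = wrist + L*z_t
zt=-N; dz=w[1]-p[2]  # = -L + L*cos25
L=dz/(-1+np.cos(sl)); print('L',L)
for h in(.08,.04,0):
    t=place(h)[0]; W=t+L*N; rr=np.sqrt(W[0]**2+W[1]**2-.111**2)
    s=fsolve(lambda k:np.subtract(fk(k,*r.x),(rr,W[2]-L)),j[1:3]); print(h,'sum j2+j3',s.sum(),s)
    q1=np.arctan2(W[1],W[0])-np.arcsin(.111/np.hypot(W[0],W[1]));
    fa=np.array([np.sin(s.sum())*np.cos(q1),np.sin(s.sum())*np.sin(q1),np.cos(s.sum())]); print('   j1',q1,'j5~',np.arccos(fa@zt))
E
```

```text
[-0.0005 -0.0081  0.5892  0.4064  0.2822] 0.0012490235781631442
L 0.2747793882612599
0.08 sum j2+j3 2.562830959522062 [0.4476 2.1152]
   j1 0.08277271211865217 j5~ 0.14963064664882705
0.04 sum j2+j3 2.6481146812600347 [0.5458 2.1024]
   j1 0.0868912696872503 j5~ 0.0702012485751673
0 sum j2+j3 2.7204352305056316 [0.6403 2.0801]
   j1 0.09066523355547307 j5~ 0.03934656631038316
```

The planar fit reproduces the current j5 (0.150 against 0.147). It predicts that at full depth the wrist would pass through its singularity and j6 would leave its range. The fix is to lay the probe back on its old spot, regrip it with the tool leaning 15° along the probe, and place it with the tool only 10° off vertical.

```bash
cat >> h.py <<'E'
Ra=R.from_euler('y',15,degrees=True)
RB=down(65)*Ra; A=np.array([.4243,-.1190,.013]); DL=.0093
def bench(h): return (A-RB.apply([0,0,DL])+[0,0,h],RB)
RT2=RT*Ra
def place2(h,dx=0): return (O+H*dx+N*h-RT2.apply([0,0,DL]),RT2)
E
python3 - <<'E'
from h import *
rows(([.459,.03,.22],down(127)))
print(bench(0)[0],place2(0)[0],RT2.apply([0,0,1]),RB.apply([0,0,1]))
E
```

```text
t 6.75 p [0.4765 0.1612 0.1594] yaw [-0.8939 -0.1566 -0.42  ] F [-0.4216  0.3763 -4.8407] M [-0.0455  0.2685  0.0108] w 19.65303027197784 59.89688336849213 j [ 0.0803  0.4478  2.1209  0.2835  0.147  -1.936 ]
row [ 0.054 -0.63  -0.36 ] [0.0763 0.1234 0.3441]
[ 0.4233 -0.1212  0.022 ] [0.5114 0.1682 0.0912] [ 0.1709  0.0308 -0.9848] [ 0.1094  0.2346 -0.9659]
```

Emit:
carry_out(
  increments=[
    {"x": 0, "y": 0, "z": -0.12, "rx": 0.005, "ry": 0.01, "rz": 0.025, "fingers": 10},
    {"x": 0, "y": -0.05, "z": -0.25, "rx": 0.014, "ry": 0.023, "rz": 0.065, "fingers": 10},
    {"x": 0.01, "y": -0.13, "z": -0.36, "rx": 0.024, "ry": 0.038, "rz": 0.107, "fingers": 10},
    {"x": 0.02, "y": -0.23, "z": -0.36, "rx": 0.033, "ry": 0.053, "rz": 0.149, "fingers": 10},
    {"x": 0.03, "y": -0.33, "z": -0.36, "rx": 0.042, "ry": 0.068, "rz": 0.19, "fingers": 10},
    {"x": 0.04, "y": -0.43, "z": -0.36, "rx": 0.051, "ry": 0.083, "rz": 0.232, "fingers": 10},
    {"x": 0.05, "y": -0.53, "z": -0.36, "rx": 0.06, "ry": 0.098, "rz": 0.273, "fingers": 10},
    {"x": 0.054, "y": -0.6, "z": -0.36, "rx": 0.07, "ry": 0.113, "rz": 0.315, "fingers": 10},
    {"x": 0.054, "y": -0.63, "z": -0.36, "rx": 0.0763, "ry": 0.1234, "rz": 0.3441, "fingers": 10},
    {"x": 0.054, "y": -0.63, "z": -0.36, "rx": 0.0763, "ry": 0.1234, "rz": 0.3441, "fingers": 10},
  ],
)

```text
time_s: 7.75
position: [0.4623, 0.0288, 0.2215]
tcp_rot: [0.447, 0.895, 0.0, 0.004]
ft_force: [0.3, -0.5, -3.6]
gripper_width: 0.234
gripper_force: 59.9
```

```bash
python3 - <<'E'
from h import *
rows(([.4243,-.1188,.08],down(65)))
E
```

```text
t 7.75 p [0.4623 0.0288 0.2215] yaw [-0.6008  0.7994 -0.0062] F [ 0.342  -0.5498 -3.63  ] M [-0.0692 -0.048   0.0425] w 19.972864723410826 59.92765635251999 j [-0.1788  0.3501  1.8603 -0.0021  0.9243 -0.822 ]
row [-0.471 -0.598  0.708] [0.0021 0.0012 0.344 ]
```

Emit:
carry_out(
  increments=[
    {"x": -0.05, "y": -0.06, "z": 0, "rx": 0, "ry": 0, "rz": 0.035, "fingers": 10},
    {"x": -0.12, "y": -0.15, "z": 0, "rx": 0, "ry": 0, "rz": 0.075, "fingers": 10},
    {"x": -0.2, "y": -0.25, "z": 0.08, "rx": 0, "ry": 0, "rz": 0.115, "fingers": 10},
    {"x": -0.28, "y": -0.35, "z": 0.18, "rx": 0, "ry": 0, "rz": 0.155, "fingers": 10},
    {"x": -0.36, "y": -0.45, "z": 0.3, "rx": 0.001, "ry": 0.001, "rz": 0.195, "fingers": 10},
    {"x": -0.42, "y": -0.53, "z": 0.42, "rx": 0.001, "ry": 0.001, "rz": 0.235, "fingers": 10},
    {"x": -0.46, "y": -0.58, "z": 0.54, "rx": 0.002, "ry": 0.001, "rz": 0.275, "fingers": 10},
    {"x": -0.471, "y": -0.598, "z": 0.64, "rx": 0.002, "ry": 0.001, "rz": 0.315, "fingers": 10},
    {"x": -0.471, "y": -0.598, "z": 0.708, "rx": 0.002, "ry": 0.001, "rz": 0.344, "fingers": 10},
    {"x": -0.471, "y": -0.598, "z": 0.708, "rx": 0.002, "ry": 0.001, "rz": 0.344, "fingers": 10},
  ],
)

```text
time_s: 8.75
position: [0.4215, -0.1165, 0.0784]
tcp_rot: [0.842, 0.539, -0.002, -0.002]
ft_force: [0.1, -1.1, -3.4]
gripper_width: 0.233
gripper_force: 59.8
```

```bash
python3 - <<'E'
from h import *
env.read_camera('side');env.read_camera('side')
rows(([.4243,-.1188,.0198],down(65)))
E
```

```text
t 8.85 p [ 0.4225 -0.1167  0.0797] yaw [ 0.416   0.9093 -0.0003] F [-0.172   0.4725 -3.2955] M [-0.1476  0.0768  0.0136] w 20.147309119720997 59.83933299779892 j [-0.5251  0.6062  2.0301 -0.0011  0.5079 -0.095 ]
row [-0.006  0.013  0.3  ] [-0.0008  0.0001  0.0023]
```

Emit:
carry_out(
  increments=[
    {"x": -0.006, "y": 0.013, "z": 0.1, "rx": 0, "ry": 0, "rz": 0.002, "fingers": 10},
    {"x": -0.006, "y": 0.013, "z": 0.18, "rx": 0, "ry": 0, "rz": 0.002, "fingers": 10},
    {"x": -0.006, "y": 0.013, "z": 0.24, "rx": 0, "ry": 0, "rz": 0.002, "fingers": 10},
    {"x": -0.006, "y": 0.013, "z": 0.275, "rx": 0, "ry": 0, "rz": 0.002, "fingers": 10},
    {"x": -0.006, "y": 0.013, "z": 0.29, "rx": 0, "ry": 0, "rz": 0.002, "fingers": 10},
    {"x": -0.006, "y": 0.013, "z": 0.3, "rx": 0, "ry": 0, "rz": 0.002, "fingers": 10},
    {"x": -0.006, "y": 0.013, "z": 0.3, "rx": 0, "ry": 0, "rz": 0.002, "fingers": 10},
  ],
)

```text
time_s: 9.55
position: [0.4246, -0.1192, 0.0199]
tcp_rot: [0.844, 0.537, -0.0, -0.001]
ft_force: [0.4, -0.1, -3.5]
gripper_width: 0.235
gripper_force: 60.0
```

```bash
python3 - <<'E'
from h import *
rows()
E
```

```text
t 9.55 p [ 0.4246 -0.1192  0.0199] yaw [ 0.424   0.9057 -0.0001] F [ 0.3625 -0.1057 -3.5145] M [ 0.0241 -0.0124  0.0334] w 20.057466791885155 60.011311769485474 j [-0.5279  0.7447  2.0429 -0.0008  0.3555 -0.0894]
```

Emit:
carry_out(
  increments=[
    {"x": 0, "y": 0, "z": 0.003, "rx": 0, "ry": 0, "rz": 0, "fingers": 10},
    {"x": 0, "y": 0, "z": 0.003, "rx": 0, "ry": 0, "rz": 0, "fingers": 10},
    {"x": 0, "y": 0, "z": 0.003, "rx": 0, "ry": 0, "rz": 0, "fingers": 30},
    {"x": 0, "y": 0, "z": 0.003, "rx": 0, "ry": 0, "rz": 0, "fingers": 55},
    {"x": 0, "y": 0, "z": 0.003, "rx": 0, "ry": 0, "rz": 0, "fingers": 60},
    {"x": 0, "y": 0, "z": -0.03, "rx": 0, "ry": 0, "rz": 0, "fingers": 60},
    {"x": 0, "y": 0, "z": -0.03, "rx": 0, "ry": 0, "rz": 0, "fingers": 60},
  ],
)

```text
time_s: 10.25
position: [0.4244, -0.1192, 0.026]
tcp_rot: [0.844, 0.537, -0.001, -0.001]
ft_force: [0.8, 0.0, 0.3]
gripper_width: 0.703
gripper_force: 0.0
```

```bash
python3 - <<'E'
from h import *
p,d=env.read_camera('side');P=pts('side',d); x=np.array([np.cos(np.radians(65)),np.sin(np.radians(65))]);y=np.array([-x[1],x[0]])
m=(p.min(2)>90)&(P[...,2]>.005)&(P[...,2]<.035);q=P[m];u=q[:,:2]-A[:2];a=u@x;b=u@y;k=(abs(a)<.1)&(abs(b)<.03);a=a[k];b=b[k];z=q[k,2]
print('ends',np.percentile(a,[.5,99.5]));
for lo,hi in((-.08,-.053),(.053,.08)):
    k=(a>lo)&(a<hi); print(k.sum(),'y',np.percentile(b[k],[3,97]),'ztop',np.percentile(z[k],95))
rows(bench(.004),bench(0))
E
```

```text
ends [-0.0728  0.0747]
11 y [-0.0073  0.0069] ztop 0.02990642330815918
215 y [-0.0143  0.0102] ztop 0.028956552706030935
t 10.3 p [ 0.4244 -0.1192  0.0259] yaw [ 0.4243  0.9055 -0.0002] F [ 0.1838  0.0172 -0.3443] M [-0.0252 -0.0249 -0.0314] w 60.13385173167813 0.0 j [-0.5282  0.7308  2.0421 -0.0009  0.3706 -0.0891]
row [-0.011 -0.001 -0.001] [-0.0005  0.0834 -0.0007]
row [-0.011 -0.001  0.019] [-0.0005  0.0834 -0.0007]
```

Emit:
carry_out(
  increments=[
    {"x": -0.006, "y": 0, "z": -0.01, "rx": 0, "ry": 0.04, "rz": 0, "fingers": 60},
    {"x": -0.011, "y": 0, "z": -0.005, "rx": 0, "ry": 0.083, "rz": 0, "fingers": 60},
    {"x": -0.011, "y": 0, "z": 0, "rx": 0, "ry": 0.083, "rz": 0, "fingers": 60},
    {"x": -0.011, "y": 0, "z": 0.012, "rx": 0, "ry": 0.083, "rz": 0, "fingers": 60},
    {"x": -0.011, "y": 0, "z": 0.019, "rx": 0, "ry": 0.083, "rz": 0, "fingers": 50},
    {"x": -0.011, "y": 0, "z": 0.019, "rx": 0, "ry": 0.083, "rz": 0, "fingers": 26},
    {"x": -0.011, "y": 0, "z": 0.019, "rx": 0, "ry": 0.083, "rz": 0, "fingers": 10},
    {"x": -0.011, "y": 0, "z": 0.019, "rx": 0, "ry": 0.083, "rz": 0, "fingers": 10},
    {"x": -0.011, "y": 0, "z": 0.019, "rx": 0, "ry": 0.083, "rz": 0, "fingers": 10},
    {"x": -0.011, "y": 0, "z": 0.019, "rx": 0, "ry": 0.083, "rz": 0, "fingers": 10},
  ],
)

```text
time_s: 11.3
position: [0.4232, -0.1207, 0.0219]
tcp_rot: [0.837, 0.532, 0.109, -0.071]
ft_force: [-1.9, -1.4, 5.6]
gripper_width: 0.229
gripper_force: 58.6
```

```bash
python3 - <<'E'
from h import *
rows(([.4233,-.1212,.11],RB),bench(0))
E
```

```text
t 11.3 p [ 0.4232 -0.1207  0.0219] yaw [0.4099 0.875  0.2578] F [-1.9189 -1.3501  5.5728] M [-0.0708  0.1312  0.0246] w 19.553042170823606 58.62092971801758 j [-0.7003  0.7613  2.0595  0.5902  0.4624 -0.8116]
row [ 0.112  0.    -0.426] [-0.0007  0.0003 -0.0006]
row [-0.002  0.001 -0.001] [-0.0007  0.0003 -0.0006]
```

Emit:
carry_out(
  increments=[
    {"x": 0.008, "y": 0, "z": -0.03, "rx": 0, "ry": 0, "rz": 0, "fingers": 10},
    {"x": 0.026, "y": 0, "z": -0.1, "rx": 0, "ry": 0, "rz": 0, "fingers": 10},
    {"x": 0.052, "y": 0, "z": -0.2, "rx": 0, "ry": 0, "rz": 0, "fingers": 10},
    {"x": 0.079, "y": 0, "z": -0.3, "rx": 0, "ry": 0, "rz": 0, "fingers": 10},
    {"x": 0.1, "y": 0, "z": -0.38, "rx": 0, "ry": 0, "rz": 0, "fingers": 10},
    {"x": 0.112, "y": 0, "z": -0.426, "rx": 0, "ry": 0, "rz": 0, "fingers": 10},
    {"x": 0.112, "y": 0, "z": -0.426, "rx": 0, "ry": 0, "rz": 0, "fingers": 10},
    {"x": 0.112, "y": 0, "z": -0.426, "rx": 0, "ry": 0, "rz": 0, "fingers": 10},
  ],
)

```text
time_s: 12.1
position: [0.4232, -0.1214, 0.1094]
tcp_rot: [0.837, 0.532, 0.109, -0.071]
ft_force: [-0.9, 0.4, -4.1]
gripper_width: 0.233
gripper_force: 58.9
```

```bash
python3 - <<'E'
from h import *
x=np.array([np.cos(np.radians(65)),np.sin(np.radians(65)),0]);y=np.array([-x[1],x[0],0]); M=[]
for i in range(5):
    p,d=env.read_camera('side'); M.append(env.observe()['moment'])
print('M.lat',np.array(M)@np.cross(x,[0,0,-1.]))
s=env.observe();T=s['position'];C=T+R.from_quat(s['tcp_rot']).apply([0,0,DL]);print('axis pt',C)
P=pts('side',d);m=(p.min(2)>90);q=P[m]-C;a=q@x;b=q@y;k=(abs(a)<.1)&(abs(b)<.03)&(abs(q[:,2])<.03);a=a[k];b=b[k];z=q[k,2]
print('ends',np.percentile(a,[.5,99.5]))
for lo,hi in((-.08,-.055),(.03,.052),(.055,.08)):
    k=(a>lo)&(a<hi); print(k.sum(),'y',np.percentile(b[k],[3,97]),'ztop',np.percentile(z[k],[80,95]))
rows(([.459,.03,.22],down(127)*Ra))
E
```

```text
M.lat [0.3968 0.363  0.3607 0.4129 0.3125]
axis pt [ 0.424  -0.1191  0.1001]
ends [-0.0723  0.0747]
32 y [-0.0075  0.0076] ztop [0.0159 0.0168]
112 y [-0.0113  0.0067] ztop [0.0115 0.013 ]
245 y [-0.014   0.0101] ztop [0.0133 0.0144]
t 12.35 p [ 0.423  -0.1213  0.109 ] yaw [0.4111 0.8743 0.2581] F [ 0.4509 -0.8186 -2.9097] M [-0.2703  0.1599 -0.0011] w 19.775913016189037 58.93987029790878 j [-0.7016  0.5599  2.0278  0.4112  0.6695 -0.6014]
row [ 0.878 -0.16  -0.339] [ 0.0879 -0.0006 -0.3337]
```

The moment is now about 0.37. That is 0.24 from the 15° lean's lever arm plus 0.11 from the ballast, so the heavy end is again at tool +x. The probe is level within about 1°. On to the cradle.

Emit:
carry_out(
  increments=[
    {"x": 0.08, "y": 0, "z": -0.15, "rx": 0.008, "ry": 0, "rz": -0.03, "fingers": 10},
    {"x": 0.2, "y": -0.03, "z": -0.3, "rx": 0.018, "ry": 0, "rz": -0.068, "fingers": 10},
    {"x": 0.33, "y": -0.06, "z": -0.36, "rx": 0.028, "ry": 0, "rz": -0.107, "fingers": 10},
    {"x": 0.45, "y": -0.09, "z": -0.37, "rx": 0.038, "ry": 0, "rz": -0.146, "fingers": 10},
    {"x": 0.57, "y": -0.12, "z": -0.36, "rx": 0.049, "ry": 0, "rz": -0.185, "fingers": 10},
    {"x": 0.68, "y": -0.14, "z": -0.35, "rx": 0.059, "ry": 0, "rz": -0.224, "fingers": 10},
    {"x": 0.78, "y": -0.15, "z": -0.34, "rx": 0.069, "ry": 0, "rz": -0.263, "fingers": 10},
    {"x": 0.85, "y": -0.16, "z": -0.34, "rx": 0.079, "ry": 0, "rz": -0.302, "fingers": 10},
    {"x": 0.878, "y": -0.16, "z": -0.339, "rx": 0.088, "ry": 0, "rz": -0.3337, "fingers": 10},
    {"x": 0.878, "y": -0.16, "z": -0.339, "rx": 0.088, "ry": 0, "rz": -0.3337, "fingers": 10},
  ],
)

```text
time_s: 13.35
position: [0.4596, 0.0308, 0.2201]
tcp_rot: [0.441, 0.888, 0.059, -0.117]
ft_force: [0.3, -0.5, -4.1]
gripper_width: 0.232
gripper_force: 59.7
```

```bash
python3 - <<'E'
from h import *
rows(place2(.08))
E
```

```text
t 13.35 p [0.4596 0.0308 0.2201] yaw [-0.5833  0.7699  0.2588] F [ 0.2872 -0.5202 -4.0923] M [-0.3411 -0.2545  0.0107] w 19.816516915488656 59.732137620449066 j [-0.2761  0.4196  1.7731  0.1717  1.1643 -1.0093]
row [0.379 0.47  0.394] [ 0.0157 -0.1243 -0.3526]
```

Emit:
carry_out(
  increments=[
    {"x": 0.04, "y": 0.05, "z": 0, "rx": 0.001, "ry": -0.012, "rz": -0.034, "fingers": 10},
    {"x": 0.1, "y": 0.12, "z": 0.02, "rx": 0.003, "ry": -0.026, "rz": -0.074, "fingers": 10},
    {"x": 0.17, "y": 0.2, "z": 0.06, "rx": 0.005, "ry": -0.041, "rz": -0.116, "fingers": 10},
    {"x": 0.23, "y": 0.28, "z": 0.12, "rx": 0.007, "ry": -0.056, "rz": -0.158, "fingers": 10},
    {"x": 0.29, "y": 0.36, "z": 0.18, "rx": 0.009, "ry": -0.071, "rz": -0.2, "fingers": 10},
    {"x": 0.34, "y": 0.42, "z": 0.25, "rx": 0.011, "ry": -0.086, "rz": -0.243, "fingers": 10},
    {"x": 0.37, "y": 0.46, "z": 0.31, "rx": 0.013, "ry": -0.101, "rz": -0.286, "fingers": 10},
    {"x": 0.379, "y": 0.47, "z": 0.36, "rx": 0.015, "ry": -0.115, "rz": -0.327, "fingers": 10},
    {"x": 0.379, "y": 0.47, "z": 0.394, "rx": 0.0157, "ry": -0.1243, "rz": -0.3526, "fingers": 10},
    {"x": 0.379, "y": 0.47, "z": 0.394, "rx": 0.0157, "ry": -0.1243, "rz": -0.3526, "fingers": 10},
  ],
)

```text
time_s: 14.35
position: [0.4747, 0.1608, 0.1624]
tcp_rot: [-0.086, 0.993, 0.008, 0.083]
ft_force: [-0.2, 0.1, -3.9]
gripper_width: 0.232
gripper_force: 59.6
```

```bash
python3 - <<'E'
from h import *
for i in range(3): p,d=env.read_camera('side')
P=pts('side',d)
m=(p.min(2)>110)&(np.ptp(p.astype(int),axis=2)<40)
s=env.observe(); C=s['position']+R.from_quat(s['tcp_rot']).apply([0,0,DL]); print('C in cradle',(C-O)@np.c_[H,Y,N])
B=(P-O-N*.08)@np.c_[H,Y,N]; m&=(abs(B[...,1])<.03)&(abs(B[...,2])<.025)&(abs(B[...,0])<.1); b=B[m]
for lo,hi in((-.08,-.074),(-.074,-.055),(-.05,-.02),(.02,.05),(.054,.08)):
    k=(b[:,0]>lo)&(b[:,0]<hi)
    if k.sum()>5: print(lo,k.sum(),'top',np.percentile(b[k,2],[50,95]),'y',np.percentile(b[k,1],[3,97]))
print('ends',np.percentile(b[:,0],[.5,99.5]))
rows(place2(.08),place2(.04),place2(.01),place2(.002),place2(0))
E
```

```text
C in cradle [-0.0002  0.0016  0.0805]
-0.08 226 top [0.004  0.0142] y [-0.01    0.0137]
-0.074 110 top [0.0143 0.0152] y [-0.0095  0.015 ]
-0.05 106 top [0.0109 0.013 ] y [-0.0062  0.0118]
0.02 48 top [0.0115 0.0128] y [-0.0095  0.0026]
0.054 19 top [0.0138 0.0143] y [-0.0118 -0.0042]
ends [-0.0786  0.0663]
t 14.5 p [0.4784 0.1607 0.1642] yaw [-0.9702 -0.1691 -0.1735] F [ 0.6643 -1.0137 -2.6852] M [-0.0392  0.0331 -0.0211] w 19.85298926535899 59.63428348302841 j [ 0.0942  0.4528  1.9326  0.0258  0.5825 -1.6695]
row [0.    0.008 0.003] [-0.0001 -0.     -0.0017]
row [-0.051  0.008  0.196] [-0.0001 -0.     -0.0017]
row [-0.09   0.009  0.341] [-0.0001 -0.     -0.0017]
row [-0.101  0.009  0.38 ] [-0.0001 -0.     -0.0017]
row [-0.103  0.009  0.389] [-0.0001 -0.     -0.0017]
```

Emit:
carry_out(
  increments=[
    {"x": -0.008, "y": 0.008, "z": 0.03, "rx": 0, "ry": 0, "rz": -0.0017, "fingers": 10},
    {"x": -0.025, "y": 0.009, "z": 0.1, "rx": 0, "ry": 0, "rz": -0.0017, "fingers": 10},
    {"x": -0.045, "y": 0.009, "z": 0.17, "rx": 0, "ry": 0, "rz": -0.0017, "fingers": 10},
    {"x": -0.063, "y": 0.009, "z": 0.24, "rx": 0, "ry": 0, "rz": -0.0017, "fingers": 10},
    {"x": -0.08, "y": 0.009, "z": 0.3, "rx": 0, "ry": 0, "rz": -0.0017, "fingers": 10},
    {"x": -0.09, "y": 0.009, "z": 0.341, "rx": 0, "ry": 0, "rz": -0.0017, "fingers": 10},
    {"x": -0.09, "y": 0.009, "z": 0.341, "rx": 0, "ry": 0, "rz": -0.0017, "fingers": 10},
  ],
)

```text
time_s: 15.2
position: [0.5071, 0.168, 0.0991]
tcp_rot: [-0.09, 0.992, 0.007, 0.086]
ft_force: [-0.8, -0.0, -2.9]
gripper_width: 0.231
gripper_force: 59.7
```

```bash
python3 - <<'E'
from h import *
for i in range(2): p,d=env.read_camera('side')
t,_=env.read_camera('top')
cv2.imwrite('pics/low.png',np.hstack([cv2.resize(p[200:340,365:463,::-1],(392,560),interpolation=cv2.INTER_CUBIC),cv2.resize(t[160:290,155:246,::-1],(392,560),interpolation=cv2.INTER_CUBIC)]))
s=env.observe(); C=s['position']+R.from_quat(s['tcp_rot']).apply([0,0,DL]); print('C in cradle',(C-O)@np.c_[H,Y,N])
rows(place2(.002),place2(0))
E
```

```text
C in cradle [ 0.0003 -0.0007  0.0103]
t 15.35 p [0.5067 0.1681 0.1004] yaw [-0.9686 -0.1775 -0.1738] F [-0.2143  1.2724 -3.1835] M [ 0.0171  0.1125 -0.0101] w 19.488234167428022 59.68368172645569 j [ 0.1042  0.6016  1.9058  0.028   0.46   -1.6718]
row [-0.012 -0.004  0.04 ] [-0.0001  0.0001  0.001 ]
row [-0.015 -0.004  0.049] [-0.0001  0.0001  0.001 ]
```

View pics/low.png

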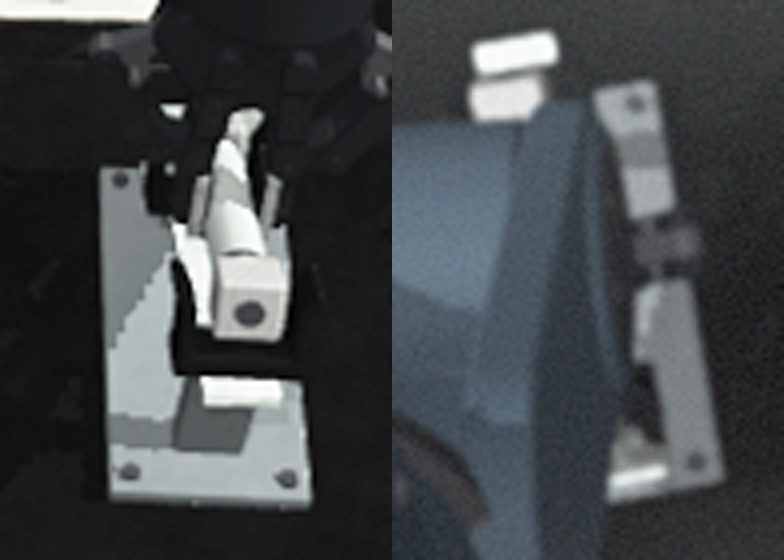

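In the side crop the upper block (216–290, 255–340) sits between the flared walls but looks a little right of the middle. I'll check that against the saddle in the same view.

```bash
python3 - <<'E'
from h import *
Q=np.c_[H,Y,N]
p,d=env.read_camera('side'); B1=(pts('side',d)-O)@Q
B0=(pts('side',np.load('side0.npz')['d'])-O)@Q
Bt=(pts('top',np.load('top0.npz')['d'])-O)@Q
for n,B in(('side0',B0),('top0',Bt)):
  for lo,hi in((-.08,-.045),(.045,.078)):
    k=(B[...,0]>lo)&(B[...,0]<hi)&(abs(B[...,1])<.04)&(B[...,2]>.008)&(B[...,2]<.03); b=B[k]
    for sg in(-1,1):
        c=b[b[:,1]*sg>0]; print(n,lo,sg,len(c),'y med',np.median(c[:,1]),np.percentile(c[:,1],[5,95]),'N',np.percentile(c[:,2],95),'x',np.percentile(c[:,0],[5,95]))
m=(p.min(2)>110)&(np.ptp(p.astype(int),axis=2)<40)&(B1[...,0]<-.045)&(B1[...,0]>-.085)&(abs(B1[...,1])<.04)&(B1[...,2]>.0)&(B1[...,2]<.04)
b=B1[m]; 
k=b[:,2]>.019; print('block',k.sum(),np.percentile(b[k],[2,50,98],axis=0))
E
```

```text
side0 -0.08 -1 89 y med -0.023773440039585394 [-0.0279 -0.0199] N 0.019349564971328007 x [-0.0761 -0.0534]
side0 -0.08 1 62 y med 0.024569546134405727 [0.0195 0.0279] N 0.019448980963383752 x [-0.0758 -0.0548]
side0 0.045 -1 61 y med -0.023324125226803025 [-0.0274 -0.0194] N 0.019494548576919932 x [0.0486 0.0711]
side0 0.045 1 43 y med 0.025280407700157975 [0.0203 0.029 ] N 0.019926871054467298 x [0.0473 0.0704]
top0 -0.08 -1 105 y med -0.023454648783384845 [-0.0283 -0.0197] N 0.01970650826183965 x [-0.0724 -0.0515]
top0 -0.08 1 81 y med 0.024798780638548183 [0.0201 0.0285] N 0.019281114899494564 x [-0.0734 -0.0521]
top0 0.045 -1 98 y med -0.02281381415890813 [-0.0275 -0.0188] N 0.01988173746910683 x [0.0513 0.0724]
top0 0.045 1 72 y med 0.02567180026849531 [0.0209 0.029 ] N 0.019184800841789834 x [0.0506 0.0717]
block 190 [[-0.0784 -0.0124  0.0194]
 [-0.0698 -0.0003  0.0241]
 [-0.0462  0.0118  0.0258]]
```

The block's lateral centre reads -0.3 mm and the saddles' +0.7 mm, so it's centred within 1 mm. Lowering gently.

Emit:
carry_out(
  increments=[
    {"x": -0.004, "y": -0.005, "z": 0.012, "rx": 0, "ry": 0, "rz": 0.001, "fingers": 10},
    {"x": -0.008, "y": -0.006, "z": 0.025, "rx": 0, "ry": 0, "rz": 0.001, "fingers": 10},
    {"x": -0.011, "y": -0.006, "z": 0.035, "rx": 0, "ry": 0, "rz": 0.001, "fingers": 10},
    {"x": -0.013, "y": -0.006, "z": 0.043, "rx": 0, "ry": 0, "rz": 0.001, "fingers": 10},
    {"x": -0.013, "y": -0.006, "z": 0.045, "rx": 0, "ry": 0, "rz": 0.001, "fingers": 10},
    {"x": -0.013, "y": -0.006, "z": 0.045, "rx": 0, "ry": 0, "rz": 0.001, "fingers": 10},
  ],
)

```text
time_s: 16.0
position: [0.511, 0.1677, 0.0916]
tcp_rot: [-0.089, 0.992, 0.008, 0.087]
ft_force: [-0.5, 0.4, -4.6]
gripper_width: 0.232
gripper_force: 59.7
```

```bash
python3 - <<'E'
from h import *
M=[];F=[]
for i in range(3): env.read_camera('side'); s=env.observe(); F.append(s['ft_force']);M.append(s['moment'])
print(np.mean(F,0),np.mean(M,0))
C=s['position']+R.from_quat(s['tcp_rot']).apply([0,0,DL]); print('C in cradle',(C-O)@np.c_[H,Y,N])
rows(place2(0),place2(-.001))
E
```

```text
[ 0.165  -0.0216 -3.2137] [0.0026 0.0872 0.0087]
C in cradle [0.0002 0.0005 0.0007]
t 16.15 p [0.511  0.1677 0.0917] yaw [-0.9692 -0.1746 -0.1737] F [-0.0078 -0.4553 -3.3858] M [0.0146 0.1014 0.0285] w 19.852088941264867 59.68336522579193 j [ 0.1024  0.6214  1.9003  0.0296  0.4459 -1.6722]
row [-0.002  0.002  0.003] [-0.0001  0.      0.0001]
row [-0.003  0.002  0.008] [-0.0001  0.      0.0001]
```

Emit:
carry_out(
  increments=[
    {"x": -0.001, "y": 0, "z": 0.003, "rx": 0, "ry": 0, "rz": 0, "fingers": 10},
    {"x": -0.002, "y": 0, "z": 0.006, "rx": 0, "ry": 0, "rz": 0, "fingers": 10},
    {"x": -0.002, "y": 0, "z": 0.007, "rx": 0, "ry": 0, "rz": 0, "fingers": 10},
    {"x": -0.002, "y": 0, "z": 0.007, "rx": 0, "ry": 0, "rz": 0, "fingers": 10},
  ],
)

```text
time_s: 16.55
position: [0.5114, 0.1678, 0.0911]
tcp_rot: [-0.089, 0.992, 0.008, 0.087]
ft_force: [-2.5, -1.2, 5.2]
gripper_width: 0.231
gripper_force: 60.7
```

```bash
cat >> h.py <<'E'
def chk():
    M=[];F=[]
    for i in range(3): env.read_camera('side'); s=env.observe(); F.append(s['ft_force']);M.append(s['moment'])
    C=s['position']+R.from_quat(s['tcp_rot']).apply([0,0,DL])
    print(s['time_s'],np.mean(F,0),np.mean(M,0),'C in cradle',(C-O)@np.c_[H,Y,N])
E
python3 -c "
from h import *
chk()"
```

```text
16.7 [-3.5347 -0.3063  5.9077] [-0.0942  0.3965 -0.0006] C in cradle [ 0.0001  0.0005 -0.0001]
```

Contact: about 9 N net, pointing square to the slope. I'll press slightly more so both blocks bear, then open gradually.

Emit:
carry_out(
  increments=[
    {"x": -0.001, "y": 0, "z": 0.002, "rx": 0, "ry": 0, "rz": 0, "fingers": 10},
    {"x": -0.001, "y": 0, "z": 0.003, "rx": 0, "ry": 0, "rz": 0, "fingers": 10},
    {"x": -0.001, "y": 0, "z": 0.003, "rx": 0, "ry": 0, "rz": 0, "fingers": 10},
  ],
)

```text
time_s: 17.0
position: [0.5115, 0.1678, 0.091]
tcp_rot: [-0.089, 0.992, 0.008, 0.087]
ft_force: [-5.2, -1.4, 11.3]
gripper_width: 0.234
gripper_force: 61.3
```

```bash
python3 -c "
from h import *
chk()"
```

```text
17.15 [-4.9691 -1.7967 11.0274] [-0.1944  0.5435 -0.0491] C in cradle [ 0.      0.0004 -0.0001]
```

Emit:
carry_out(
  increments=[
    {"x": 0, "y": 0, "z": 0, "rx": 0, "ry": 0, "rz": 0, "fingers": 21},
    {"x": 0, "y": 0, "z": 0, "rx": 0, "ry": 0, "rz": 0, "fingers": 24},
    {"x": 0, "y": 0, "z": 0, "rx": 0, "ry": 0, "rz": 0, "fingers": 30},
    {"x": 0, "y": 0, "z": 0, "rx": 0, "ry": 0, "rz": 0, "fingers": 38},
    {"x": 0, "y": 0, "z": 0, "rx": 0, "ry": 0, "rz": 0, "fingers": 45},
    {"x": 0, "y": 0, "z": 0, "rx": 0, "ry": 0, "rz": 0, "fingers": 45},
    {"x": 0, "y": 0, "z": 0, "rx": 0, "ry": 0, "rz": 0, "fingers": 45},
  ],
)

```text
time_s: 17.85
position: [0.512, 0.1678, 0.0897]
tcp_rot: [-0.089, 0.992, 0.008, 0.087]
ft_force: [0.8, -0.1, 0.2]
gripper_width: 0.527
gripper_force: 0.0
```

```bash
python3 - <<'E'
from h import *
chk(); p,d=env.read_camera('side'); cv2.imwrite('pics/rel.png',cv2.resize(p[200:340,365:463,::-1],(392,560),interpolation=cv2.INTER_CUBIC))
rows((env.observe()['position']+N*.1,RT2))
E
```

```text
18.0 [-0.459  -0.3852  0.1864] [-0.0184  0.0536 -0.0113] C in cradle [ 0.0001  0.0005 -0.0014]
t 18.05 p [0.512  0.1678 0.0898] yaw [-0.9692 -0.1746 -0.1737] F [ 0.5938 -0.2654 -0.6752] M [0.0083 0.1212 0.0053] w 44.81967789927163 0.0 j [ 0.1025  0.6259  1.8988  0.0297  0.443  -1.6722]
row [ 0.129 -0.    -0.483] [-0.0001  0.      0.0001]
```

View pics/rel.png

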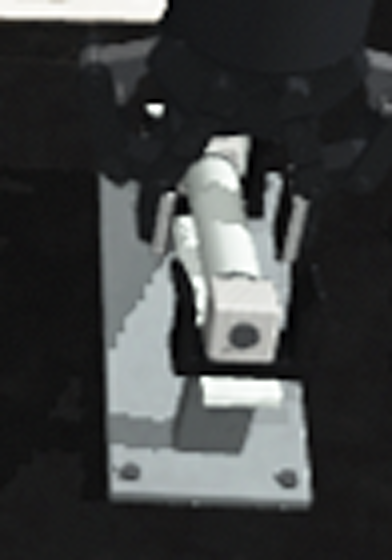

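The probe rests in the saddles with its upper block at (242,320), and the open pads at (163,222) and (293,228) are clear of it. Backing away along the slope normal.

Emit:
carry_out(
  increments=[
    {"x": 0.012, "y": 0, "z": -0.045, "rx": 0, "ry": 0, "rz": 0, "fingers": 45},
    {"x": 0.035, "y": 0, "z": -0.13, "rx": 0, "ry": 0, "rz": 0, "fingers": 45},
    {"x": 0.065, "y": 0, "z": -0.24, "rx": 0, "ry": 0, "rz": 0, "fingers": 45},
    {"x": 0.1, "y": 0, "z": -0.37, "rx": 0, "ry": 0, "rz": 0, "fingers": 45},
    {"x": 0.129, "y": 0, "z": -0.5, "rx": 0, "ry": 0, "rz": 0, "fingers": 45},
    {"x": 0.129, "y": 0, "z": -0.65, "rx": 0, "ry": 0, "rz": 0, "fingers": 45},
    {"x": 0.129, "y": 0, "z": -0.75, "rx": 0, "ry": 0, "rz": 0, "fingers": 45},
    {"x": 0.129, "y": 0, "z": -0.75, "rx": 0, "ry": 0, "rz": 0, "fingers": 45},
  ],
)

```text
time_s: 18.85
position: [0.4622, 0.159, 0.2363]
tcp_rot: [-0.089, 0.992, 0.008, 0.09]
ft_force: [0.2, 0.4, 0.8]
gripper_width: 0.53
gripper_force: 0.0
```

```bash
python3 - <<'E'
from h import *
p,d=env.read_camera('side'); cv2.imwrite('pics/end.png',cv2.resize(p[130:340,180:470,::-1],None,fx=2.7,fy=2.7,interpolation=cv2.INTER_CUBIC))
B=(pts('side',d)-O)@np.c_[H,Y,N]
m=(p.min(2)>110)&(np.ptp(p.astype(int),axis=2)<40)&(abs(B[...,0])<.082)&(abs(B[...,1])<.016)&(B[...,2]>.006)&(B[...,2]<.025); b=B[m]
print('x',np.percentile(b[:,0],[1,99]))
for lo,hi in((-.078,-.055),(-.05,-.02),(.02,.05),(.055,.078)):
    k=(b[:,0]>lo)&(b[:,0]<hi); print(lo,k.sum(),'top',np.percentile(b[k,2],[50,95]) if k.any() else 0,'y',np.percentile(b[k,1],[3,97]) if k.any() else 0)
rows()
E
```

```text
x [-0.0785  0.0817]
-0.078 178 top [0.0132 0.0149] y [-0.011  0.013]
-0.05 106 top [0.0105 0.0124] y [-0.0077  0.0094]
0.02 97 top [0.0108 0.0129] y [-0.009   0.0098]
0.055 70 top [0.0135 0.0147] y [-0.0107  0.0134]
t 18.9 p [0.4616 0.1588 0.2348] yaw [-0.9685 -0.1746 -0.1776] F [-0.1289  0.4188 -0.3249] M [-0.0633  0.1099  0.0303] w 45.194535226603186 0.0 j [ 0.0936  0.3072  1.9003  0.0208  0.7562 -1.6694]
```

View pics/end.png

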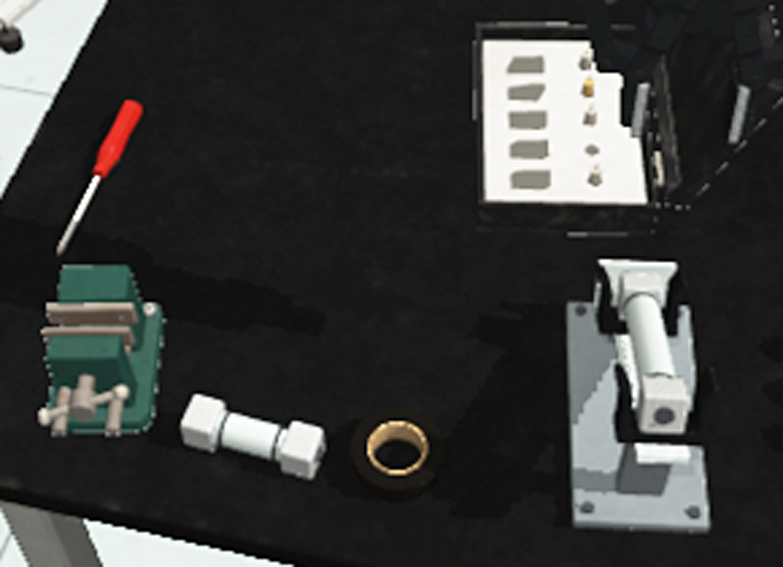

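The probe is seated in both saddles, with the heavy end at the stop and its axis within about 1.5 mm of nominal. The arm is clear, and the screwdriver (100,170), short probe (255,435) and tape (397,447) are where they were.

```bash
python3 -c "
from rig import env
print(env.sign_off())"
```

```text
the job is handed in; nothing more can be done
None
```

The long probe lies in both saddles of the cradle with its heavy end at the stop plate, released and handed in at about 19 s; I set it back down on the bench once to regrip it at an angle, and left the short probe, tape roll and screwdriver where they lay.

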